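# Open the sampling valve by one turn and start the reading

### The arm

A 6-joint arm with a two-finger parallel gripper is mounted at the origin on the work surface. World frame = base frame: x ahead of the robot, y to its left, z up, the work surface at z = 0. Lengths are in m, angles in rad, forces in N, time in s.
With the tool pointing down it reaches from about 0.35 to 0.925 m from the base axis. Payload 6.4 kg.
Tool frame: the origin (TCP) lies midway between the tips of the shut fingers; the grasp point (between the pads) lies 19 mm behind it; z points along the fingers, y is the direction in which the jaws open and shut (so a half turn about z gives the same grasp; the last joint's range is limited). The gripper opens to 85 mm and grips with 20 to 120 N. Pads are 22 mm wide; open, the fingers measure 114 mm over their backs; the gripper's body (76 mm by 85 mm) begins 54 mm behind the grasp point. The pads swing forward as they close: fully open they stand 13 mm farther back than shut.
Start: joints at [1.123, 0.245, 1.558, -0, 1.339, -0.174], TCP at [0.176, 0.626, 0.231] pointing down, gripper open.
Joint ranges: [-3.13, 3.13], [-1.02, 2.26], [0.13, 2.54], [-0.95, 4.09], [0.21, 2.88], [-2.74, 2.74]. Speed limits (rad/s): [2.57, 2.57, 3.14, 3.14, 3.14, 3.14].

### API

Orientations are given as a 3x3 rotation matrix whose columns are the frame's x, y, z axes.
In Python, from workcell import r, release, close_gripper, cams gives the robot as it stands. Calls block until the motion is done:
- r.goto(position, orientation): joint-space move of the TCP to a pose.
- r.servo_line(position, vel=0.15, frame=None, threshold=None): straight line of the TCP; frame=None keeps the orientation; vel is the mean speed in m/s. With threshold (N) it stops when the force on the tool has changed by that much, and returns True; else False.
- r.move_joints(angles): joint-space move.
- release() and close_gripper(f_grip=None): open the fingers fully, or close them until they stop; f_grip is the grip in N (None keeps the last).
- r.sleep(seconds).
- r.ik(position, orientation): joint angles nearest the present ones, or None.
- cams.snapshot(name): name is "scene" or "top" or "wrist"; returns a dict with "img" (384x512x3 uint8, blue, green, red), "intrinsics" (3x3 intrinsics, pixels), "cam_to_world" (4x4, takes a point from camera to world coordinates). Camera axes: x right, y down, z forward; pixel columns grow to the right and rows downward; lengths in m; the calibration is good to about 2 mm. A picture is of the moment at which its call begins. There is no depth.
A pose or a line that the arm cannot do raises r.PlanningError and nothing moves.
- r.hand_in(): hands the job in, once; it reports no verdict.
Readings, each from a call of its own:
- r.current_clock(): time.
- r.current_qpos(): joint angles.
- r.current_joint_velocities(): joint speeds.
- r.current_tau(): joint torques, N m.
- r.current_tcp_pos(): TCP position.
- r.current_eef_rot(): TCP orientation.
- r.current_contact_force(): force on the tool from outside, world axes, zero at the start.
- r.current_torque(): the same for the moment, N m.
- r.current_opening(): finger opening in m.
Only numpy, scipy, OpenCV 4.12 (cv2) and the standard library are available. Lean on these libraries where they do the work, as an engineer would, in place of code of your own. Each camera call takes 0.05 s, during which the arm holds its last target.

### The job

Open the sampling valve on the lab bench by exactly one full turn: with a fingertip, push its hand wheel round counter-clockwise (seen from above) by the upright handle on its rim until the handle is back at the index lug where it started, and leave it there. Then press the larger of the two round keys on the turbidity meter beside it fully down and let it come up again. Only push and press, gently, without gripping or lifting anything; leave the small key and the bottles, vials and other things around alone, and finish clear of everything.

Things in the scene. Friction and masses are not known exactly. Their poses are not given: they have to be found in the camera images.
- valve: Sampling valve fixed to the bench: brass body, brown pipe legs, horizontal dark steel hand wheel with three spokes. Origin on the wheel's vertical axis at the bench surface; z up, index lug on its +x side. Rim: outer radius 71 mm, top 111 mm above the bench; hub's top 120 mm. All but handle and hub is below 112 mm and within 92 mm of the axis. It stands left or right, turned any way.
- wheel (a joint): Turn of the hand wheel from its start, rad: 0 at the start (handle at the index lug), growing counter-clockwise seen from above, 6.283 after one full turn. Stops at -0.7 and 7.3. It is stiff, stays where it is left and does not coast; pushing it takes about 3 to 4 N at the handle.
- handle_top (a point): Top centre of the wheel's only handle: an upright black plastic pin, 20 mm in diameter, on the rim, 65 mm from the wheel's axis. It stands free from the rim's top (111 mm above the bench) up to this point at 160 mm. It moves round with the wheel.
- index_lug (a point): Top of the brass index lug, a 14 mm wide, 8 mm thick upturned tab at the end of a brass arm on the valve body, just outside the rim, 86 mm from the axis and 103.5 mm above the bench. It does not turn; at the start and after one turn the handle stands right beside it, on the line from axis to lug.
- meter: Turbidity meter fixed to the bench, a black and grey box 200 x 130 mm and 55 mm high, with a dark screen in the middle and a 40 x 80 mm black well cover (top at 74 mm) at its +x end, both keys at its -x end. Origin under its centre, x along the 200 mm side, z up.
- read_key_top (a point): Centre of the top of the large round key (28 mm across, grey in a black collar) on the meter. Pressed straight down; springs back.
- read_key (a joint): Travel of the large key, m: 0 up, 0.006 fully down, which takes 4 N.
- off_key_top (a point): Centre of the top of the small round key (14 mm across), 68 mm from the large one across the meter. Leave alone.
- off_key (a joint): Travel of the small key, m: 0 up, 0.005 fully down, which takes 3 N. Leave alone.
- vial_a: Loose capped glass vial, 27 mm across, 64 mm tall; origin under its centre. Leave standing.
- vial_b: Loose capped glass vial, 27 mm across, 64 mm tall; origin under its centre. Leave standing.
- reagent: Loose white dropper bottle, 34 mm across, 75 mm tall; origin under its centre. Leave standing.
- cap: Loose black vial cap, 32 mm across, 12 mm high, lying on the bench; origin under its centre. Leave alone.
- beaker: Loose clear beaker, 64 mm across, 75 mm tall; origin under its centre. Leave standing.
- flask: Loose amber jar with a black lid, 60 mm across, 110 mm tall; origin under its centre. Leave standing.
- sample_jar: Loose clear jar with a white lid, 44 mm across, 70 mm tall; origin under its centre. Leave standing.

How it is judged:
On the way, in this order (a step that is already met when the one before it is completed fails the run):
1. the wheel has been pushed through half a turn counter-clockwise (value of joint wheel between 2.9 and 4.5 rad).
2. the wheel stands at one full turn and the fingers have left it (value of joint wheel between 6.0832 and 6.4832 rad and velocity of joint wheel below 0.05 rad/s and contact force between the fingers and valve below 0.3 N), for 0.2 s.
3. the large key is pressed down by the fingers (value of joint wheel between 6.0832 and 6.4832 rad and value of joint read_key above 0.0045 m and contact force between the fingers and meter above 1 N).
At the end, for the whole second after the job is handed in: The wheel rests one full turn (within 0.2 rad) counter-clockwise of its start, the large key has been pressed after that and is up again, the small key is up, and each loose thing stands upright within 20 mm of where it was (value of joint wheel between 6.0832 and 6.4832 rad and velocity of joint wheel between -0.05 and 0.05 rad/s and value of joint each of read_key, off_key below 0.0015 m and distance of each of vial_a, vial_b, reagent, cap, beaker, flask, sample_jar from where it was at the start of the episode below 0.02 m and angle between each of vial_a, vial_b, reagent, cap, beaker, flask, sample_jar's own z axis and vertical below 0.4 rad); the robot touches nothing.
It fails at once if the wheel was run more than 0.5 rad past one turn, or more than 0.4 rad the wrong way (value of joint wheel above 6.7832 rad or value of joint wheel below -0.4 rad).
It fails at once if the valve's handle was gripped or forced (more than 30 N from the fingers) (contact force between the fingers and valve above 30 N).
It fails at once if the large key was pressed before the valve had been opened one turn (value of joint read_key above 0.003 m and value of joint wheel below 6.0832 rad).
It fails at once if the small key was pressed (value of joint off_key above 0.0025 m).
It fails at once if a loose thing was lifted, carried, tipped or pushed more than 20 mm (distance of any of vial_a, vial_b, reagent, cap, beaker, flask, sample_jar from where it was at the start of the episode above 0.02 m or angle between any of vial_a, vial_b, reagent, cap, beaker, flask, sample_jar's own z axis and vertical above 0.4 rad).
It also fails if it takes over 64 s, if anything falls off the work surface, if the arm or the gripper's body presses on something with over 40 N, if the wrist force passes 120 N, or if a joint passes its speed limit or range.

## Working session

There is one attempt and no reset: what is moved stays moved. The work goes in short steps, each a Python script; the robot and the scene stay as the last script left them, time stands still between calls to the robot, and variables do not carry over. Pictures are saved under pics/ and viewed, and the job is handed in when it is done.

```bash
ls; mkdir -p pics; python3 - <<'E'
from workcell import r,cams
import cv2,numpy as np
np.set_printoptions(precision=4,suppress=True)
for n in ["scene","top","wrist"]:
    s=cams.snapshot(n); cv2.imwrite(f"pics/{n}0.png",s["img"]); np.savez(f"{n}0.npz",**s)
    print(n,s["intrinsics"].tolist(),s["cam_to_world"])
print(r.current_clock(),r.current_tcp_pos(),r.current_eef_rot(),r.current_opening())
E
```

```text
pics
scene [[362.0964216982535, 0.0, 252.99144592785228], [0.0, 362.0964216982535, 194.88971559776326], [0.0, 0.0, 1.0]] [[-0.2325  0.5473 -0.804   1.2791]
 [ 0.9726  0.128  -0.1941  0.196 ]
 [-0.0033 -0.8271 -0.5621  0.626 ]
 [ 0.      0.      0.      1.    ]]
top [[362.2606982401514, 0.0, 255.08063302092168], [0.0, 362.2606982401514, 190.1692615708815], [0.0, 0.0, 1.0]] [[ 0.024  -0.9845  0.1738  0.4106]
 [-0.9991 -0.0295 -0.029   0.0048]
 [ 0.0337 -0.173  -0.9843  1.0162]
 [ 0.      0.      0.      1.    ]]
wrist [[265.14608746521895, 0.0, 253.1093557085055], [0.0, 265.14608746521895, 191.0601151723494], [0.0, 0.0, 1.0]] [[ 0.2698  0.9256  0.2655  0.1087]
 [ 0.9629 -0.2583 -0.0779  0.6452]
 [-0.0035  0.2767 -0.961   0.3716]
 [ 0.      0.      0.      1.    ]]
0.15 [0.1756 0.6254 0.2304] [[-0.9627  0.2704 -0.0006]
 [ 0.2704  0.9627 -0.0013]
 [ 0.0002 -0.0014 -1.    ]] 0.08540880466785061
```

View pics/scene0.png

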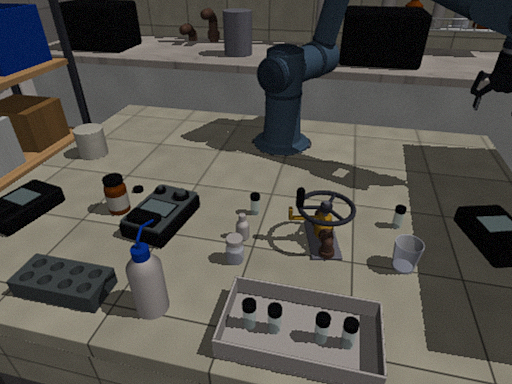

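View pics/top0.png

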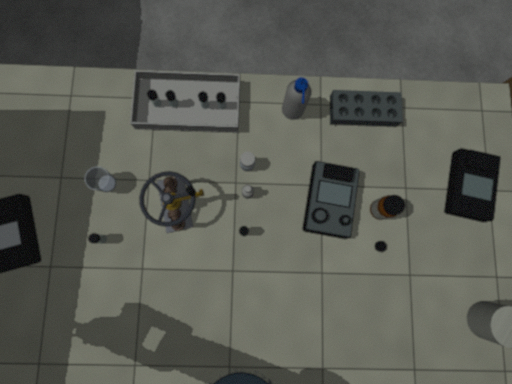

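View pics/wrist0.png

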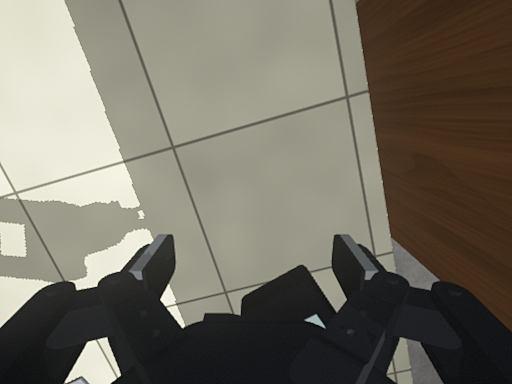

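The top view shows the wheel near (168,198), with its handle near (190,190) and the lug near (200,193). The meter is near (332,200), with the large key near (320,214) and the small one near (345,220). I'll zoom in to get precise positions.

```bash
cat > h.py <<'E'
import cv2,numpy as np
np.set_printoptions(precision=4,suppress=True)
def ray(s,u,v,z):
    K=s["intrinsics"];T=s["cam_to_world"]
    d=T[:3,:3]@np.linalg.solve(K,np.array([u,v,1.]));o=T[:3,3]
    return o+d*(z-o[2])/d[2]
def proj(s,p):
    K=s["intrinsics"];T=s["cam_to_world"]
    c=T[:3,:3].T@(np.asarray(p)-T[:3,3]);q=K@c
    return q[:2]/q[2]
def tri(obs):
    A=np.zeros((3,3));b=np.zeros(3)
    for s,u,v in obs:
        K=s["intrinsics"];T=s["cam_to_world"]
        d=T[:3,:3]@np.linalg.solve(K,np.array([u,v,1.]));d/=np.linalg.norm(d)
        P=np.eye(3)-np.outer(d,d);A+=P;b+=P@T[:3,3]
    return np.linalg.solve(A,b)
def crop(img,x0,y0,w,h,k,name):
    cv2.imwrite(name,cv2.resize(img[y0:y0+h,x0:x0+w],None,fx=k,fy=k,interpolation=cv2.INTER_CUBIC))
E
python3 - <<'E'
from h import *
t=np.load("top0.npz");s=np.load("scene0.npz")
crop(cv2.convertScaleAbs(t["img"],alpha=1.8),130,160,80,75,8,"pics/t_w.png")
crop(cv2.convertScaleAbs(t["img"],alpha=1.8),295,155,120,100,6,"pics/t_m.png")
crop(cv2.convertScaleAbs(s["img"],alpha=1.6),280,175,90,85,7,"pics/s_w.png")
for n,u,v,z in [("wheel",168,198,.105),("handle",190,190,.16),("lug",201,193,.1035),("read",320,214,.06),("off",345,220,.06)]: print(n,ray(t,u,v,z))
E
```

```text
wheel [0.5449 0.1974 0.105 ]
handle [0.5576 0.135  0.16  ]
lug [0.5604 0.1153 0.1035]
read [ 0.5202 -0.198   0.06  ]
off [ 0.506 -0.265  0.06 ]
```

View pics/t_w.png

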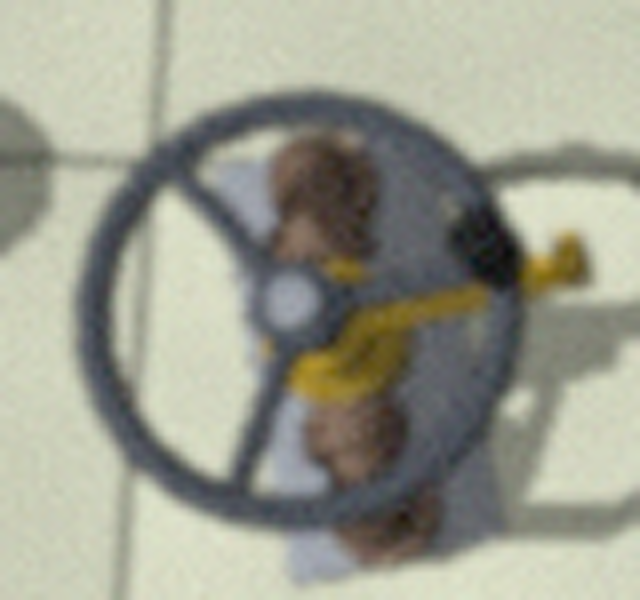

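View pics/t_m.png

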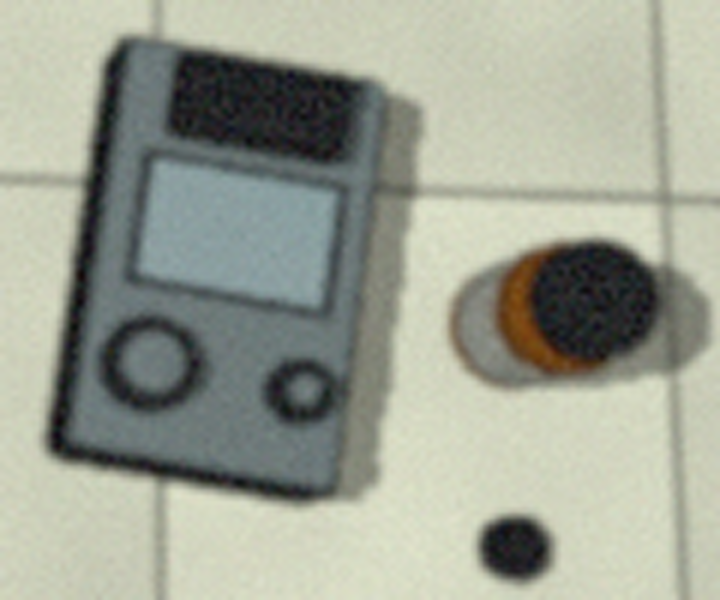

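View pics/s_w.png

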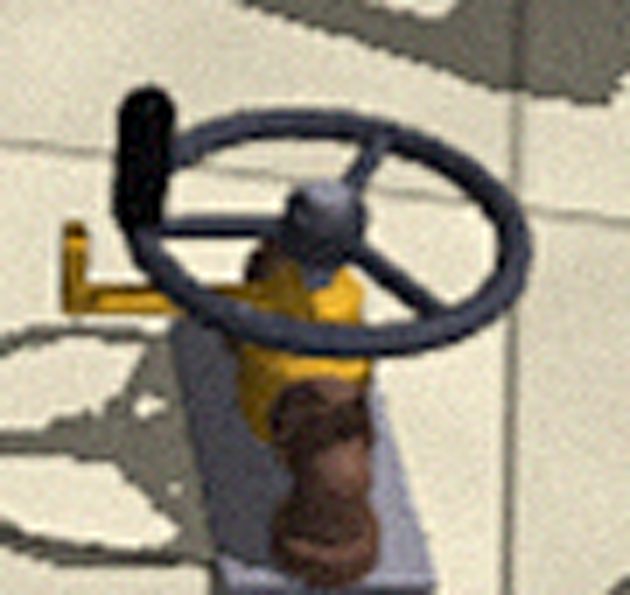

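```bash
python3 - <<'E'
from h import *
t=np.load("top0.npz");s=np.load("scene0.npz")
# hand-read pixels (crop/scale -> full; cubic resize centre offset)
f=lambda x,y,x0,y0,k:((x+.5)/k-.5+x0,(y+.5)/k-.5+y0)
T=lambda x,y:f(x,y,130,160,8); S=lambda x,y:f(x,y,280,175,7)
# rim by 4 extremes rays -> ellipse fit of outer edge points in top
pts=np.array([T(*p) for p in [(75,315),(300,90),(525,320),(290,528),(150,150),(470,160),(135,475),(455,470)]])
P=np.array([ray(t,u,v,.103)[:2] for u,v in pts])
A=np.c_[2*P,np.ones(len(P))];x=np.linalg.lstsq(A,(P**2).sum(1),rcond=None)[0]
print("rim c",x[:2],"R",np.sqrt(x[2]+x[:2]@x[:2]))
c=x[:2]
hub=ray(t,*T(293,300),.12);print("hub",hub)
print("hub tri",tri([(t,*T(293,300)),(s,*S(326,188))]))
h=ray(t,*T(477,235),.16)
print("handle top",h, "r",np.hypot(*(h[:2]-c)))
hs=ray(s,*S(148,93),.16);print("handle scene",hs)
l=ray(t,*T(572,255),.1035);print("lug",l,np.hypot(*(l[:2]-c)))
print("lug scene",ray(s,*S(75,228),.1035))
print("ang lug/handle",[np.arctan2(p[1]-c[1],p[0]-c[0]) for p in (l,h,hs)])
M=lambda x,y:f(x,y,295,155,6)
rk=ray(t,*M(152,362),.058);ok=ray(t,*M(302,391),.058)
print("keys",rk,ok,np.hypot(*(rk-ok)[:2]))
for n,p in dict(rk=rk,ok=ok).items(): print(n,proj(s,p))
crop(cv2.convertScaleAbs(s["img"],alpha=1.8),110,165,120,80,6,"pics/s_m.png")
# loose
for n,u,v,z in [("reagent",247,191,.075),("sj",248,161,.07),("vialA",244,231,.064),("vialB",95,238,.064),("flask",394,205,.11),("cap",380.5,246,.012),("beaker",100,180,.04)]: print(n,ray(t,u,v,z))
E
```

```text
rim c [0.5449 0.2001] R 0.07090638236525172
hub [0.5449 0.1989 0.12  ]
hub tri [0.5446 0.1994 0.1214]
handle top [0.5601 0.137  0.16  ] r 0.0648785242538524
handle scene [0.5582 0.1377 0.16  ]
lug [0.5644 0.1154 0.1035] 0.08696058489992309
lug scene [0.5627 0.1168 0.1035]
ang lug/handle [np.float64(-1.3437342303437518), np.float64(-1.3332874368677172), np.float64(-1.359537829532103)]
keys [ 0.5179 -0.1982  0.058 ] [ 0.5068 -0.2653  0.058 ] 0.0680239580432652
rk [179.4535 195.8755]
ok [158.976  190.6957]
reagent [ 0.574  -0.0016  0.075 ]
sj [ 0.6568 -0.0021  0.07  ]
vialA [0.4695 0.0032 0.064 ]
vialB [0.4416 0.3855 0.064 ]
flask [ 0.5428 -0.378   0.11  ]
cap [ 0.4412 -0.3765  0.012 ]
beaker [0.5984 0.3973 0.04  ]
```

View pics/s_m.png

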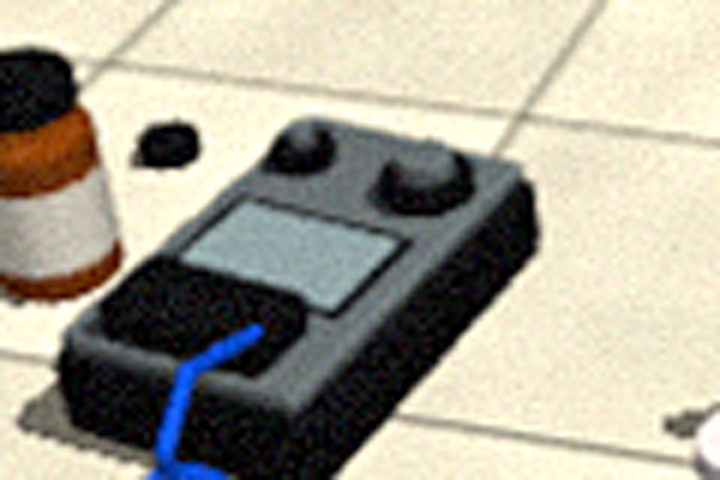

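Rays from both views agree to about 2 mm. They put the axis at about (0.545, 0.1995), the handle radius at 65 mm, the lug at 87 mm, and the keys 68.0 mm apart, all matching the given sizes. Next I'll plan a two-stage push with the shut fingers' flat side kept tangential to the wheel, and check IK before moving.

```bash
cat >> h.py <<'E'
C=np.array([.5448,.1993]);PHI0=-1.346;Z=.126
def R_of(ang):  # tool x at world angle ang, z down
    x=np.array([np.cos(ang),np.sin(ang),0]);z=np.array([0,0,-1.]);return np.c_[x,np.cross(z,x),z]
def pose(th,sgn,gap=0.,z=Z):
    """th=wheel angle with face touching pin; gap = backed off"""
    a=PHI0+th;er=np.array([np.cos(a),np.sin(a)]);et=np.array([-er[1],er[0]])
    p=C+.065*er-(.021+gap)*et
    return np.r_[p,z],R_of(a+(np.pi/2 if sgn>0 else -np.pi/2))
E
python3 - <<'E'
from h import *
from workcell import r
s=np.load("scene0.npz");t=np.load("top0.npz")
g=lambda x,y,x0,y0,k:((x+.5)/k-.5+x0,(y+.5)/k-.5+y0)
print("read tri",tri([(t,*g(152,362,295,155,6)),(s,*g(428,163,110,165,6))]),"off",tri([(t,*g(302,391,295,155,6)),(s,*g(306,136,110,165,6))]))
for sg in (1,-1):
    for th in np.arange(-.4,6.5,.4):
        q=r.ik(*pose(th,sg)); print(sg,round(th,2),None if q is None else np.array(q)[[0,1,4,5]])
E
```

```text
read tri [ 0.5161 -0.1943  0.0714] off [ 0.5052 -0.2608  0.0696]
1 -0.4 [0.0511 0.0921 1.1119 1.7971]
1 0.0 [0.0345 0.1451 1.1173 1.3805]
1 0.4 [0.0382 0.2049 1.1264 0.9842]
1 0.8 [0.059  0.2617 1.1377 0.605 ]
1 1.2 [0.0921 0.3079 1.1488 0.2381]
1 1.6 [ 0.1325  0.3381  1.157  -0.1215]
1 2.0 [ 0.1752  0.3489  1.1601 -0.4788]
1 2.4 [ 0.2153  0.3391  1.1572 -0.8387]
1 2.8 [ 0.2482  0.3097  1.1493 -1.2058]
1 3.2 [ 0.2691  0.2641  1.1382 -1.5849]
1 3.6 [ 0.2737  0.2076  1.1269 -1.9803]
1 4.0 [ 0.2591  0.1478  1.1177 -2.3949]
1 4.4 None
1 4.8 None
1 5.2 [0.1224 0.0467 1.1091 2.5515]
1 5.6 [0.075  0.0645 1.11   2.1042]
1 6.0 [0.0441 0.1062 1.1131 1.6732]
1 6.4 [0.0336 0.1623 1.1196 1.2627]
-1 -0.4 [ 0.0511  0.0921  1.1119 -1.3445]
-1 0.0 [ 0.0345  0.1451  1.1173 -1.7611]
-1 0.4 [ 0.0382  0.2049  1.1264 -2.1574]
-1 0.8 [ 0.059   0.2617  1.1377 -2.5366]
-1 1.2 None
-1 1.6 None
-1 2.0 [0.1752 0.3489 1.1601 2.6628]
-1 2.4 [0.2153 0.3391 1.1572 2.3029]
-1 2.8 [0.2482 0.3097 1.1493 1.9358]
-1 3.2 [0.2691 0.2641 1.1382 1.5566]
-1 3.6 [0.2737 0.2076 1.1269 1.1613]
-1 4.0 [0.2591 0.1478 1.1177 0.7467]
-1 4.4 [0.2252 0.0942 1.112  0.3128]
-1 4.8 [ 0.1764  0.0576  1.1096 -0.136 ]
-1 5.2 [ 0.1224  0.0467  1.1091 -0.5901]
-1 5.6 [ 0.075   0.0645  1.11   -1.0374]
-1 6.0 [ 0.0441  0.1062  1.1131 -1.4683]
-1 6.4 [ 0.0336  0.1623  1.1196 -1.8788]
```

```bash
python3 - <<'E'
from h import *
from workcell import r,cams,close_gripper
close_gripper(20)
p=r.current_tcp_pos();r.servo_line(np.r_[p[:2],.29])
P,R=pose(0,1,.02,.28); r.goto(P,R)
P,R=pose(0,1,.02); print(r.servo_line(P,vel=.12,threshold=10))
print(r.current_clock(),r.current_tcp_pos(),P,r.current_contact_force(),r.current_opening())
for n in ("scene","top"):
    s=cams.snapshot(n);np.savez(f"{n}1.npz",**s)
    u,v=proj(s,[*C,.12]);x,y=int(u)-45,int(v)-50
    crop(cv2.convertScaleAbs(s["img"],alpha=1.6),x,y,90,90,6,f"pics/{n}1.png")
E
python3 -c "
import cv2,numpy as np
cv2.imwrite('pics/both1.png',cv2.resize(np.hstack([cv2.imread('pics/scene1.png'),cv2.imread('pics/top1.png')]),(800,400)))"
```

```text
False
5.0583 [0.52   0.1268 0.1269] [0.5193 0.1268 0.126 ] [0.4057 0.6888 0.6394] -0.0002787872744567863
```

View pics/both1.png

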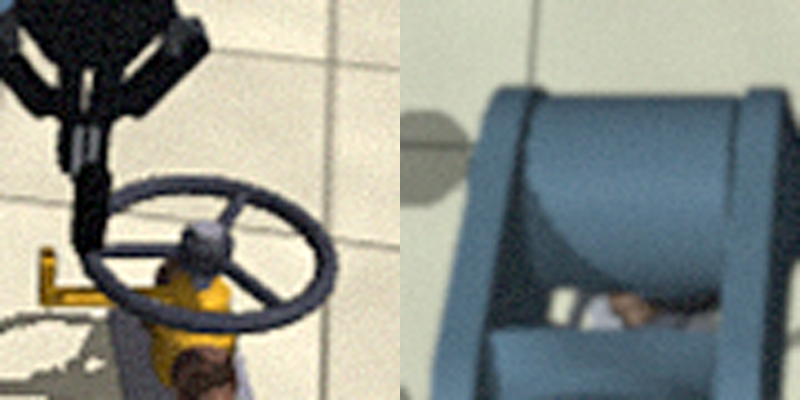

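The scene view shows the shut fingers standing directly behind the pin, with the fingertip below the pin's top and no contact. The wheel hasn't moved. Now the first half turn.

```bash
cat >> h.py <<'E'
def push(r,a,b,sgn,step=.26,vel=.05):
    n=int(np.ceil((b-a)/step))
    for th in np.linspace(a,b,n+1)[1:]:
        P,R=pose(th,sgn); st=r.servo_line(P,vel=vel,frame=R,threshold=18)
        p=r.current_tcp_pos();f=r.current_contact_force()
        ang=th+PHI0; et=np.array([-np.sin(ang),np.cos(ang)])
        print(f"{th:.2f} t={r.current_clock():.1f} stop={st} err_mm={1e3*(p-P)} f={f} ft={f[:2]@et:.1f}")
        if st: return False
    return True
def shot(cams,tag):
    for n in ("scene","top"):
        s=cams.snapshot(n);np.savez(f"{n}{tag}.npz",**s)
        u,v=proj(s,[*C,.12]);x,y=int(u)-45,int(v)-50
        crop(cv2.convertScaleAbs(s["img"],alpha=1.6),x,y,90,90,6,f"pics/{n}{tag}.png")
        print(n,"crop",x,y)
    cv2.imwrite(f'pics/both{tag}.png',cv2.resize(np.hstack([cv2.imread(f'pics/scene{tag}.png'),cv2.imread(f'pics/top{tag}.png')]),(800,400)))
E
python3 - <<'E'
from h import *
from workcell import r,cams
P,R=pose(0,1); r.servo_line(P,vel=.04,frame=R,threshold=12); print(r.current_contact_force())
if push(r,0,.52,1): shot(cams,"2")
E
```

```text
[ 0.4857  0.3001 -0.4219]
0.26 t=6.3 stop=False err_mm=[-0.2297 -0.0337 -0.1915] f=[-1.0308 -0.3117 -1.0824] ft=-1.1
0.52 t=6.8 stop=False err_mm=[-0.1427 -0.0299 -0.0812] f=[-0.3771 -0.351  -0.3659] ft=-0.5
scene crop 280 151
top crop 121 147
```

View pics/both2.png

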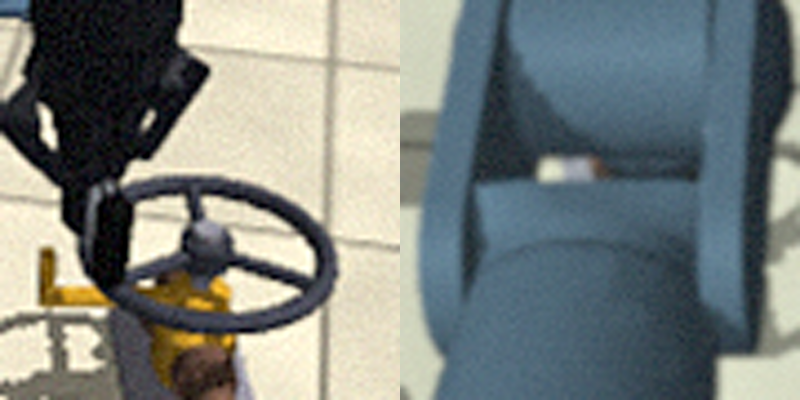

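The spokes have turned and the pin is ahead of the fingers by the lug arm, so the push works and the force stays low. I'll continue past half a turn.

```bash
python3 - <<'E'
from h import *
from workcell import r,cams
if push(r,.52,3.3,1): shot(cams,"3")
E
```

```text
0.77 t=7.4 stop=False err_mm=[0.1276 0.0332 0.1411] f=[ 0.1638 -0.1369 -1.1169] ft=-0.0
1.03 t=7.9 stop=False err_mm=[0.0441 0.0588 0.1382] f=[-0.3865 -0.1957  0.4381] ft=-0.3
1.28 t=8.4 stop=False err_mm=[-0.0553  0.0582  0.0482] f=[ 0.3113 -0.4738  0.5424] ft=-0.5
1.53 t=8.9 stop=False err_mm=[-0.1283  0.073   0.0257] f=[ 0.1931  0.8274 -0.0652] ft=0.8
1.78 t=9.4 stop=False err_mm=[-0.1897  0.0268 -0.0214] f=[-0.2849  0.2549 -0.7798] ft=0.4
2.04 t=9.9 stop=False err_mm=[-0.1748  0.0025 -0.0121] f=[ 0.031  -0.2655 -0.121 ] ft=-0.2
2.29 t=10.4 stop=False err_mm=[-0.1392 -0.046  -0.0058] f=[-0.164  -0.2316  0.3442] ft=-0.0
2.54 t=10.9 stop=False err_mm=[-0.0736 -0.021  -0.0186] f=[-0.0479  0.007   0.9031] ft=0.0
2.79 t=11.3 stop=False err_mm=[-0.0569 -0.0296 -0.0515] f=[0.753  0.7567 0.6612] ft=-0.7
3.05 t=11.8 stop=False err_mm=[ 0.0004 -0.0294 -0.0228] f=[ 0.2949  0.1712 -0.3468] ft=-0.3
3.30 t=12.3 stop=False err_mm=[-0.0202 -0.0406 -0.0585] f=[-0.5574 -0.2415 -0.1277] ft=0.6
scene crop 280 151
top crop 121 147
```

View pics/both3.png

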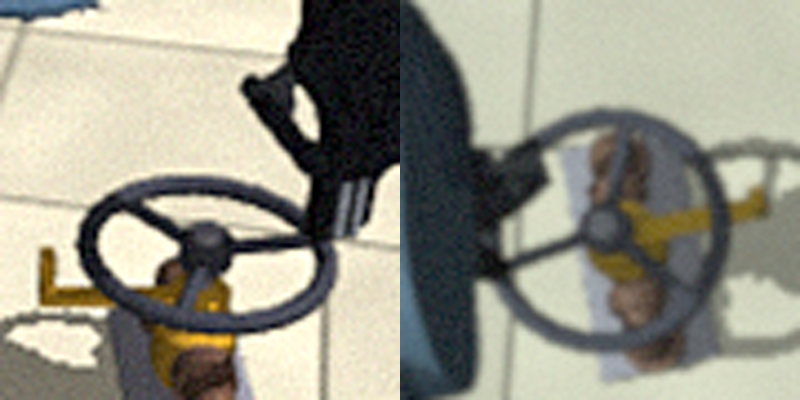

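The top view shows the handle's spoke running from the hub at (603,228) to about (500,270). That is a world angle of 1.96 rad, so the wheel is at about 3.30 as commanded. Next I'll back off, reorient by π, and push to 6.283.

```bash
python3 - <<'E'
from h import *
from workcell import r,cams
P,R=pose(3.3,1,.02); r.servo_line(P,vel=.06)
P,R=pose(3.3,1,.02,.28); r.servo_line(P,vel=.2)
P,R=pose(3.3,-1,.02,.28); r.goto(P,R)
P,R=pose(3.3,-1,.02); print(r.servo_line(P,vel=.12,threshold=10))
P,R=pose(3.28,-1); print(r.servo_line(P,vel=.04,frame=R,threshold=12))
ok=push(r,3.28,6.1,-1)
if ok: shot(cams,"4")
E
```

```text
False
False
3.54 t=19.0 stop=False err_mm=[0.1946 0.0482 0.1538] f=[0.2632 0.5223 0.1025] ft=-0.5
3.79 t=19.5 stop=False err_mm=[0.0903 0.0194 0.0332] f=[ 0.2687 -0.6537  0.9605] ft=0.3
4.05 t=20.0 stop=False err_mm=[-0.0314 -0.0074 -0.0699] f=[0.3071 0.5595 0.1388] ft=-0.6
4.31 t=20.5 stop=False err_mm=[-0.0529 -0.0375 -0.0754] f=[-0.2991 -0.679   0.229 ] ft=0.7
4.56 t=21.0 stop=False err_mm=[-0.0467 -0.0278 -0.0731] f=[ 0.3068  0.0278 -0.728 ] ft=-0.0
4.82 t=21.5 stop=False err_mm=[-0.0414 -0.0318 -0.0417] f=[ 0.313  -0.2757 -0.1185] ft=0.4
5.07 t=22.0 stop=False err_mm=[-0.047  -0.0058 -0.0517] f=[-0.2288 -1.015  -0.5726] ft=0.7
5.33 t=22.5 stop=False err_mm=[-0.0424 -0.0057 -0.0608] f=[ 0.0929 -0.2001 -0.8139] ft=0.2
5.59 t=23.0 stop=False err_mm=[-0.0357 -0.0055 -0.0325] f=[ 0.1084 -0.0905 -0.048 ] ft=0.1
5.84 t=23.5 stop=False err_mm=[-0.0441  0.0143 -0.0193] f=[-0.0095 -0.137  -0.3627] ft=0.0
6.10 t=24.0 stop=False err_mm=[-0.0486  0.032   0.0023] f=[ 0.0114  0.245  -0.3499] ft=0.0
scene crop 280 151
top crop 121 147
```

View pics/both4.png

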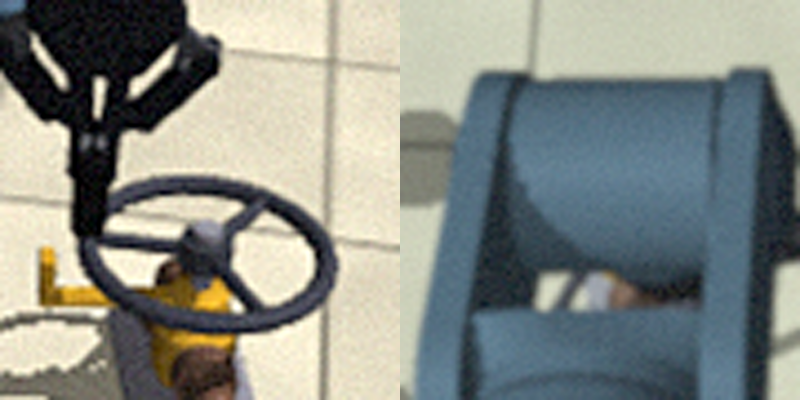

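The handle is just short of the lug, since the spokes are slightly clockwise of where they started. I'll finish the last 0.18 rad, back off, lift, and look.

```bash
python3 - <<'E'
from h import *
from workcell import r,cams
if push(r,6.1,6.283,-1,vel=.03):
    P,R=pose(6.283,-1,.025); r.servo_line(P,vel=.05)
    P,R=pose(6.283,-1,.025,.2); r.servo_line(P,vel=.15)
    r.goto([.517,-.196,.2],R_of(-np.pi+.0) if r.ik([.517,-.196,.2],R_of(-np.pi)) is not None else R_of(0))
    print(r.current_clock(),r.current_tcp_pos(),r.current_eef_rot()[:,0])
    shot(cams,"5")
    s=np.load("scene5.npz");crop(cv2.convertScaleAbs(s["img"],alpha=1.6),120,130,120,100,6,"pics/s5m.png")
E
```

```text
6.28 t=24.7 stop=False err_mm=[-0.1275  0.0774 -0.0064] f=[-1.4987  0.558   0.3494] ft=-1.3
27.2167 [ 0.517  -0.195   0.1996] [-1.     -0.0011  0.0006]
scene crop 280 151
top crop 121 147
```

View pics/both5.png

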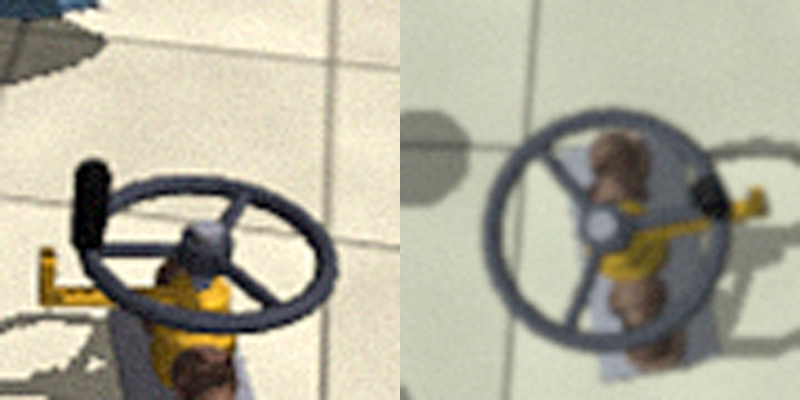

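View pics/s5m.png

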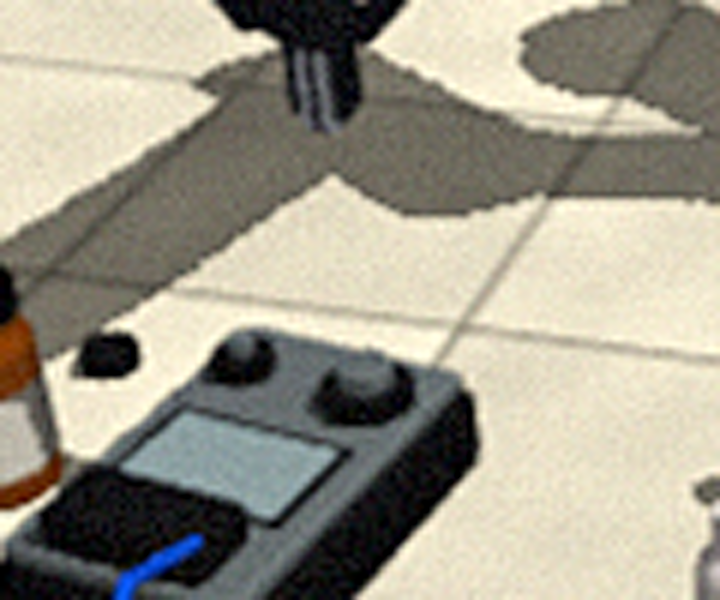

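The handle is back beside the lug, in the same place as at the start in both views. I'll measure it numerically, then press the key, finding its surface by touch first.

```bash
python3 - <<'E'
from h import *
from workcell import r
for n in ("top","scene"):
    cs=[]
    for k in "05":
        s=np.load(f"{n}{k}.npz");g=s["img"].max(2);u,v=proj(s,[.5594,.1360,.137])
        x,y=int(u)-14,int(v)-14;m=(g[y:y+28,x:x+28]<32).astype(np.uint8)
        nl,lab,st,ce=cv2.connectedComponentsWithStats(m);i=1+np.argmax(st[1:,4]);cs.append(ce[i]+[x,y]);print(n,k,st[i,4],cs[-1])
z0=r.current_tcp_pos()
r.servo_line([.517,-.196,.085],vel=.12,threshold=8)
hit=r.servo_line([.517,-.196,.058],vel=.015,threshold=2.5)
print(hit,r.current_tcp_pos(),r.current_contact_force(),r.current_clock())
E
```

```text
top 0 59 [190.3559 190.5932]
top 5 55 [190.5636 191.3455]
scene 0 156 [300.5577 198.4038]
scene 5 140 [300.0357 197.1643]
True [ 0.517  -0.196   0.0731] [0.9666 0.508  2.2673] 29.3583
```

The handle centroid is within about 1 px of the start (≲0.04 rad). Contact came at z = 0.073, near the triangulated key height of 0.071. Now I'll press it fully down.

```bash
python3 - <<'E'
from h import *
from workcell import r,cams
for z in np.arange(.0715,.0595,-.001):
    st=r.servo_line([.517,-.196,z],vel=.01,threshold=8)
    f=r.current_contact_force();p=r.current_tcp_pos();print(round(z,4),st,p[2],f)
    if st or f[2]>11: break
r.sleep(.2);print(r.current_contact_force(),r.current_tcp_pos())
s=cams.snapshot("scene");crop(cv2.convertScaleAbs(s["img"],alpha=1.6),120,130,120,100,6,"pics/s6.png")
E
```

```text
0.0715 False 0.07156827907898473 [-0.5467 -0.2691  3.386 ]
0.0705 False 0.070979206345981 [-2.4079  0.8953  6.8872]
0.0695 False 0.07086401482639466 [-6.2864  3.2421 13.5363]
[-6.2245  1.359  13.1099] [ 0.5171 -0.196   0.0708]
```

View pics/s6.png

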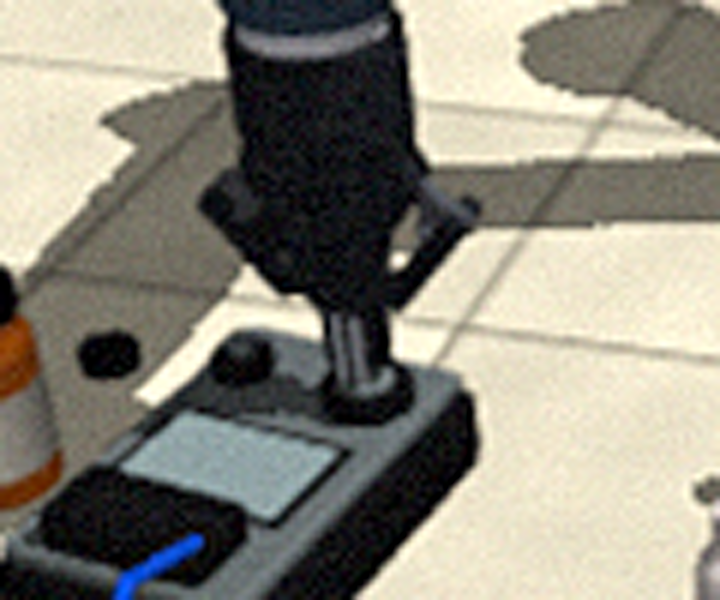

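There is a hard stop at z = 0.0708. I need to know whether that's the key bottomed out or the finger resting on the collar. I'll release, then press again with averaged force readings: the distance from first contact to the stop should be 6 mm and the spring force about 4 N.

```bash
python3 - <<'E'
from h import *
from workcell import r,cams
av=lambda n=6:np.mean([ (r.sleep(.02),r.current_contact_force())[1] for _ in range(n)],0)
r.servo_line([.517,-.196,.085],vel=.04); b=av(10);print("base",b)
r.servo_line([.517,-.196,.0785],vel=.04)
for z in np.arange(.0785,.0700,-.001):
    r.servo_line([.517,-.196,z],vel=.02,threshold=10);f=av()-b;p=r.current_tcp_pos();print(round(z,4),p[2],f)
    if f[2]>9: break
print(r.current_clock())
r.servo_line([.517,-.196,.13],vel=.1)
s=cams.snapshot("scene");crop(cv2.convertScaleAbs(s["img"],alpha=1.6),150,170,60,45,12,"pics/s7.png")
E
```

```text
base [ 0.0699  0.0268 -0.0013]
0.0785 0.07861702656816943 [-0.1178 -0.3416  0.0517]
0.0775 0.07749234296010667 [-0.1535 -0.1445 -0.0357]
0.0765 0.07666166535870905 [-0.2819 -0.1274  0.8171]
0.0755 0.0756507919585901 [0.3354 0.2085 1.3995]
0.0745 0.07463002899632751 [ 0.7846 -0.4088  2.2204]
0.0735 0.07363999408671071 [ 1.0093 -0.0572  2.87  ]
0.0725 0.07262178563207826 [ 0.8045 -0.7923  3.0861]
0.0715 0.07162272611439684 [ 1.3897 -0.1764  3.2727]
0.0705 0.07100479652612277 [0.1391 0.2107 6.8755]
34.575
```

View pics/s7.png

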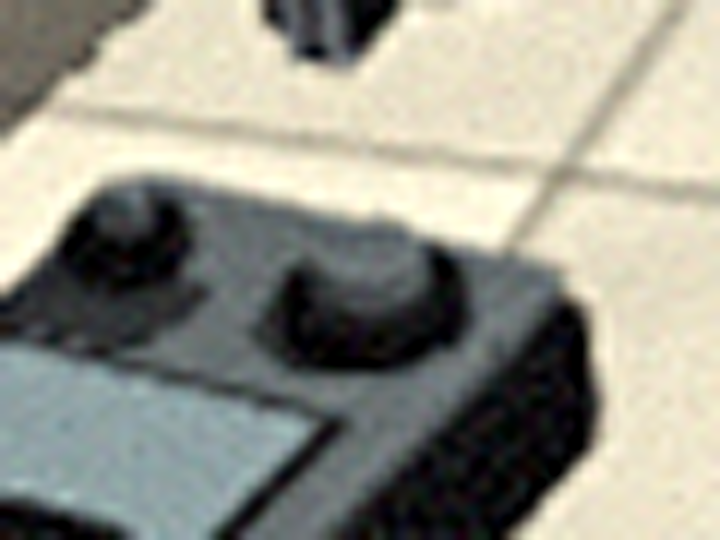

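Contact starts at about z = 0.077–0.078, the spring force rises to about 3.3 N, and the stop is at 0.0708–0.071. That is about 6–6.5 mm of travel, so the key was fully down, and the picture shows it up again. I'll move clear and do a final check.

```bash
python3 - <<'E'
from h import *
from workcell import r,cams
r.servo_line([.517,-.196,.3],vel=.2)
r.goto([.40,-.02,.33],R_of(-np.pi)); r.sleep(.3)
t=cams.snapshot("top");s=cams.snapshot("scene");print(r.current_clock(),r.current_contact_force())
cv2.imwrite("pics/fin.png",cv2.resize(np.vstack([np.hstack([np.load("top0.npz")["img"],t["img"]]),np.hstack([np.load("scene0.npz")["img"],s["img"]])]),(800,600)))
E
```

```text
37.625 [-0.1846 -0.8893 -0.5663]
```

View pics/fin.png

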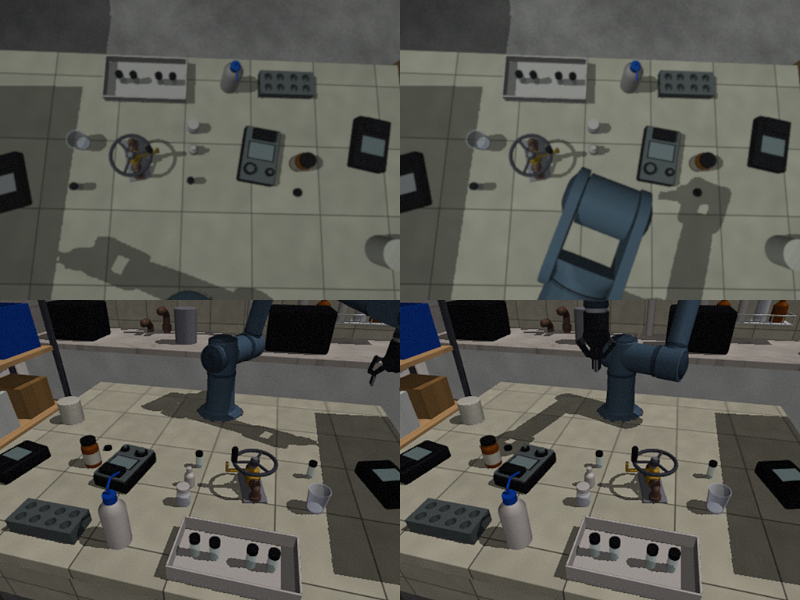

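Compared with the start pictures, every loose thing stands where it was, the handle is at the lug (scene, about (634,455)), and the arm is high and clear. I'm handing in.

```bash
python3 -c "
from workcell import r
print(r.hand_in(), r.current_clock())"
```

```text
the job is handed in; nothing more can be done
the job is handed in; nothing more can be done
```

The valve is open one full turn, the large key has been pressed and is up again, and the job is handed in. The clock read 37.6 s just before hand-in, against the 64 s limit.

- **Valve:** I pushed the handle round counter-clockwise with the shut fingers in two stages (0 to 3.3 rad, then 3.3 to 6.283 rad). I backed off and turned the tool in between. Afterwards the handle was within about 1 pixel of its start position in both views, which I take as 0.04 rad or less.
- **Key:** the first press ended at a hard stop, and I could not tell whether that was the key or its collar. I pressed it a second time to check: travel from first contact to the stop was about 6 to 6.5 mm with about 3.3 N of spring force. That means it was fully down, and the next picture showed it up again.
- **Surroundings:** in the last pictures I saw no change to the loose things, and the small key was not touched. The arm ended high and clear; the last force reading was about 1 N, similar to the sensor's noise.
- **Disagreement:** the key's top was at about 77 mm by touch, while the two-camera estimate gave 71 mm. I went by touch.

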